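Load the ring press, free its safety catch and close the arm

ROBOT

A 7-joint arm with a two-finger parallel gripper is mounted at the origin on the work surface. World frame = base frame: x ahead of the robot, y to its left, z up, the work surface at z = 0. Lengths are in m, angles in degrees, forces in N, time in s.
With the tool pointing down it reaches from about 0.375 to 0.925 m from the base axis. Payload 3.1 kg.
Tool frame: the origin (TCP) lies midway between the tips of the shut fingers; the grasp point (between the pads) lies 19 mm behind it; x points along the fingers, z is the direction in which the jaws open and shut, and the axes are right-handed (so a half turn about x gives the same grasp; the last joint's range is limited). The gripper opens to 85 mm and grips with 20 to 120 N. Pads are 22 mm wide; open, the fingers measure 114 mm over their backs; the gripper's body (76 mm by 85 mm) begins 54 mm behind the grasp point. The pads swing forward as they close: fully open they stand 13 mm farther back than shut.
Start: joints at [70.084, 21.939, 2.515, 91.553, -1.026, 66.532, -2.859], TCP at [0.161, -0.63, 0.231] pointing down, gripper open.
Joint ranges: [-149.38, 149.38], [-23.57, 123.04], [-84.95, 90], [0, 143.3], [-89.99, 269.99], [3.08, 112.72], [-163.45, 163.45]. Speed limits (degrees/s): [159.86, 159.86, 180, 180, 180, 180, 180].

INTERFACE

Orientations are given as [roll, pitch, yaw] about the fixed x, y, z axes, in that order (R = Rz(yaw) Ry(pitch) Rx(roll)).
In Python, from cell import env, imaging, sign_off gives the robot as it stands.
- The arm moves only by the tool arm_command, never from a script. Its argument "deltas" is a list of rows, each an object of numbers: "x", "y", "z": the shift along the tool's x, y, z in cm; "rx", "ry", "rz": the turn, a rotation vector about the tool's x, y, z in rad. In form: [{"x": .., "y": .., "z": .., "rx": .., "ry": .., "rz": ..}, ...]. A call has 1 to 5 rows; each row is the pose to reach, as a shift and turn from the pose measured when the call began, along the tool's axes at that moment; what a row does not reach only later rows make up. A row lasts 1/8 s, in which the tool goes at most 62.5 mm and 10.7 degrees, less where a joint would pass 70% of its speed; a pose out of reach is approached as far as the arm can. A call with a gripper value outside its range is refused whole. "gripper" is the gripper command: -1 is shut, 1 is fully open, values between are in proportion, set as the call begins (left out, the last holds). The fingers move at their own pace and stop on an object; "force" is the grip in N (left out, the last holds). Time passes only in rows, so rows that repeat a pose let the fingers close. It gives the time, the measured TCP pose, the force and the opening at its end, in the units of the state.
- env.read_state(): the state, without advancing time (a new reading comes with each control period).
- imaging.read_camera(name): name is "scene" or "top" or "wrist"; returns a dict with "frame" (384x512x3 uint8, red, green, blue), "fovy" (degrees; the focal length in pixels is half the picture's height over the tangent of half this angle, whatever the lens; pixels are square), "cx", "cy" (the principal point, pixels), "rvec" (rotation vector, rad) and "tvec" (3), from world to camera coordinates, as OpenCV has them. Camera axes: x right, y down, z forward; pixel columns grow to the right and rows downward; lengths in m; the calibration is good to about 2 mm. A picture is of the moment at which its call begins. There is no depth.
- sign_off(): hands the job in, once; it reports no verdict.
The state is a dict: "time_s": time; "joints": joint angles; "qvel": joint speeds; "tau": joint torques, N m; "eef_pos": TCP position; "eef_rot": TCP orientation; "ft_force": force on the tool from outside, world axes, zero at the start; "wrist_torque": the same for the moment, N m; "opening": finger opening in m.
Only numpy, scipy, OpenCV 4.12 (cv2) and the standard library are available. Lean on these libraries where they do the work, as an engineer would, in place of code of your own. Each camera call takes 0.05 s, during which the arm holds its last target. There are 200 camera calls.

TASK

Load the jeweller's ring press while its red safety catch still holds the arm up: thread the wide steel ring down over the post until it sits fully home on the base, then the narrow brass ring on top of it. Next pull the red catch out to its stop and, only then, bring the arm down gently by its handle until its orange pad rests on the brass ring, and let go. Leave the black spare ring and the small white dish where they are.

Things in the scene. Friction and masses are not known exactly. Their poses are not given: they have to be found in the camera images.
- press: Fixed dark blue-grey iron bench press. Origin: on the table, on the locating post's axis. +x: from post to hinge (roughly the robot's left), y along the hinge, z up. Base plate 215 x 110 x 16 mm, from 65 mm on the -x to 150 mm on the +x side of the origin. Two cheeks 106 mm high carry the hinge; beside them on the -y side a guide 170 mm high carries the catch.
- press_seat (a point): Foot of the locating post, on the base plate's top (16 mm above the table); axes as the press. The steel post, 16 mm in diameter, rises 34 mm from here and has a 3 mm chamfer. A ring fully home has the centre of its underside here; the second ring sits 22 mm higher.
- press_hinge (a point): Hinge axis of the arm, at the middle of the arm's width: 115 mm from the post axis towards the press's +x, 85 mm above the table. Axis along the press's y.
- lever (a joint): Angle of the press arm, rad: 0 = up, leaning 0.18 back beyond vertical; grows as the arm comes down towards the press's -x; 1.72 = pad rests on the two rings; 1.75 = arm level, end stop. While the catch is in, its bolt stops the arm at about 0.05. The hinge is stiff (3 to 7 N at the handle) and the arm stays where it is left. Do not slam it: below 2.5 rad/s.
- lever_pad (a point): Centre of the face of the orange pad, 32 mm across, on the arm (grey bar 24 mm wide, 20 mm thick, 200 mm long), 115 mm along it from the hinge. With the arm up it faces the post side; with the arm down it presses on the rings.
- lever_handle (a point): Middle of the handle, a yellow round bar, 16 mm in diameter, parallel to the hinge, 190 mm from its axis, standing out from the +y side of the arm's end. This point lies 55 mm to +y of the arm's middle (bar free from 12 to 100 mm); 272 mm above the table with the arm up, 85 mm when level. Pinch it from above across the bar, fingers along the press's x; it turns in the fingers.
- catch (a joint): Travel of the red safety catch, m: 0 = in, its 10 mm bolt lies in front of the raised arm and blocks it; clear of the arm from 0.022; 0.035 = out at its stop. It slides level along the press's -y, away from the arm, with about 2 N of friction, and stays where it is left.
- catch_knob (a point): On the catch's upright round red knob, 18 mm in diameter: 182 mm above the table, 13 mm below the knob's top, 22 mm above the bolt's upper side. Moves with the catch; when in, it lies 109 mm to the press's +x and 75 mm to its -y side of the post axis. Pinch from above, fingers along the press's x.
- die_ring: Loose wide plain steel ring, 50 mm outer diameter, 20 mm bore, 22 mm tall, about 0.28 kg, lying flat on the table. Origin: centre of its underside, z along its axis.
- blank_ring: Loose narrow brass ring, 36 mm outer diameter, 20 mm bore, 20 mm tall, about 0.12 kg, lying flat on the table. Origin: centre of its underside, z along its axis.
- spare_ring: Loose black plastic ring, 42 mm outer diameter, 20 mm bore, 18 mm tall, lying flat near the other two: not needed, leave it alone. Origin: centre of its underside.
- dish: Small white ceramic dish, 80 mm across, 32 mm tall, loose: leave it alone. Origin: centre of its underside.
Not all that is in view belongs to the job. What is shaped like the blank_ring but green or pink is not meant. Leave any blue look-alike of the die_ring alone.

How it is judged:
By the outcome, as a careful person would: the job done as asked, in the order asked, and still so for the second after the job is handed in, with the robot touching nothing.
It also fails if it takes over 72 s, if anything falls off the work surface, if the arm or the gripper's body presses on something with over 40 N, if the wrist force passes 120 N, or if a joint passes its speed limit or range.

## Working session

There is one attempt and no reset: what is moved stays moved. The work goes in short steps, Python scripts to look and compute and a tool call to move; the robot and the scene stay as the last step left them, time stands still between calls to the robot, and variables do not carry over. Pictures are saved under pics/ and viewed, about 8 in all and at most 12, crops included, and the job is handed in when it is done.

Besides the shell and the picture viewer there is one more tool, called after "Request:" as name([rows], argument=value, ...), one row to a line, values as JSON. arm_command: Moves the arm, as the interface text tells. Its arguments: {"type":"object","properties":{"deltas":{"type":"array"},"gripper":{"type":"number"},"force":{"type":"number"}},"required":["deltas"]}

```bash
mkdir -p pics; cat > h.py <<'E'
import numpy as np, cv2
from scipy.spatial.transform import Rotation as R
from cell import env, imaging, sign_off
def cam(n, save=None):
    c=imaging.read_camera(n); c['f']=192/np.tan(np.radians(c['fovy'])/2)
    c['R']=R.from_rotvec(np.ravel(c['rvec'])).as_matrix(); c['t']=np.ravel(c['tvec'])
    if save: cv2.imwrite('pics/'+save,c['frame'][:,:,::-1])
    np.save('/tmp/%s.npy'%n,c,allow_pickle=True); return c
def old(n): return np.load('/tmp/%s.npy'%n,allow_pickle=True).item()
def pix(c,p):
    q=c['R']@np.asarray(p,float)+c['t']; return np.array([c['cx'],c['cy']])+c['f']*q[:2]/q[2]
def ray(c,u,v,z):
    d=c['R'].T@np.array([(u-c['cx'])/c['f'],(v-c['cy'])/c['f'],1]); o=-c['R'].T@c['t']
    return o+d*(z-o[2])/d[2]
def go(p,rpy=None):
    "deltas in tool axes cm / rotvec to reach world TCP p"
    s=env.read_state(); A=R.from_euler('xyz',s['eef_rot'],degrees=True)
    d=A.inv().apply(np.array(p)-s['eef_pos'])*100
    r=(A.inv()*R.from_euler('xyz',rpy,degrees=True)).as_rotvec() if rpy is not None else np.zeros(3)
    print('d',d.round(2),'r',r.round(3)); return d,r
E
python3 - <<'E'
from h import *
s=env.read_state()
for k in s: print(k,np.round(s[k],3))
a=cam('scene');b=cam('top')
for c in (a,b): print(c['f'],c['cx'],c['cy'],-c['R'].T@c['t'],c['R'][2])
cv2.imwrite('pics/a.png',cv2.resize(a['frame'][:,:,::-1],(800,600),interpolation=cv2.INTER_CUBIC))
cv2.imwrite('pics/b.png',cv2.resize(b['frame'][:,:,::-1],(800,600),interpolation=cv2.INTER_CUBIC))
E
```

```text
time_s 0.0
joints [70.085 21.994  2.511 91.649 -1.025 66.53  -2.858]
qvel [-0.02  -0.018  0.008  0.106 -0.053  0.075  0.038]
tau [-0.0000e+00 -4.3346e+01  1.0240e+00 -2.4951e+01  1.1000e-02  1.1000e-02
 -0.0000e+00]
eef_pos [ 0.16  -0.629  0.23 ]
eef_rot [-176.773   89.849  107.544]
ft_force [ 0.475 -0.079  0.382]
wrist_torque [ 0.066 -0.037  0.   ]
opening 0.085
391.11643946759347 259.3212969278577 189.43529244081694 [ 1.1353874  -0.15740107  0.82217055] [-0.66184365  0.1133131  -0.74102842]
389.7077048779203 257.20361823402254 191.7521408136687 [ 0.47227158 -0.06907769  1.09973472] [ 0.09934842  0.00623361 -0.99503318]
```

View pics/a.png

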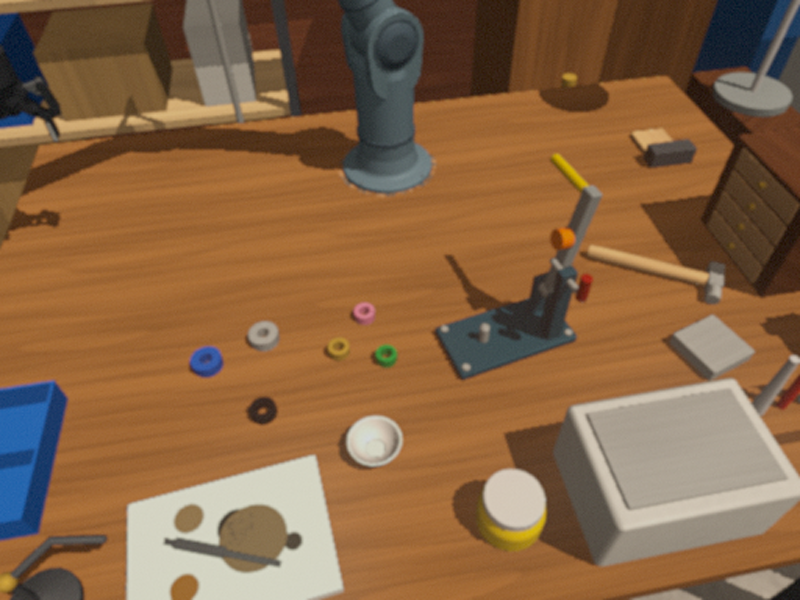

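View pics/b.png

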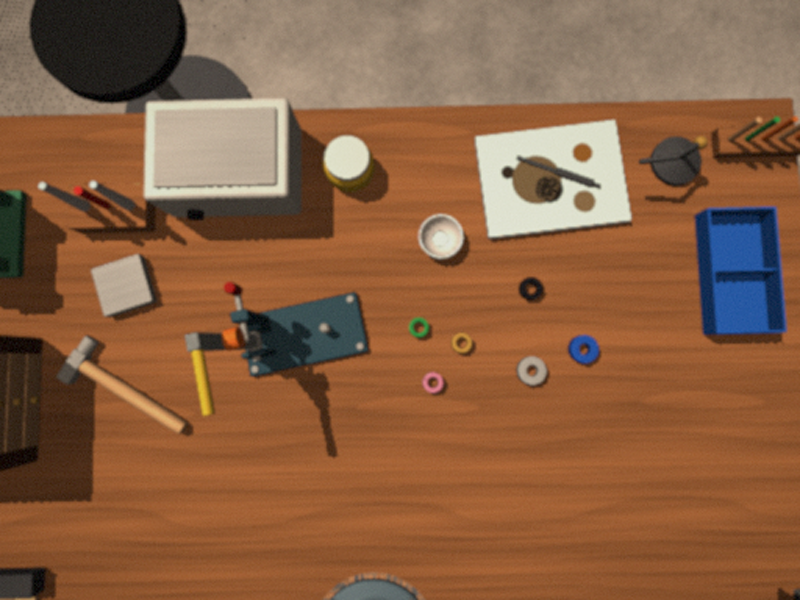

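```bash
python3 - <<'E'
from h import *
a=old('scene')['frame'][:,:,::-1];b=old('top')['frame'][:,:,::-1]
t=cv2.resize(b[170:270,136:396],None,fx=3,fy=3,interpolation=cv2.INTER_CUBIC)
u=cv2.resize(a[90:250,270:400],None,fx=1.85,fy=1.85,interpolation=cv2.INTER_CUBIC)
u=cv2.resize(a[195:245,275:375],None,fx=5,fy=5,interpolation=cv2.INTER_CUBIC)
im=np.zeros((560,780,3),np.uint8); im[:300,:]=t; im[305:555,:500]=u
w=a[215:265,215:268] ; im[305:555,510:775]=cv2.resize(a[195:245,153:206],(265,250),interpolation=cv2.INTER_CUBIC)
cv2.imwrite('pics/c.png',im)
E
```

```text
(no output)
```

View pics/c.png

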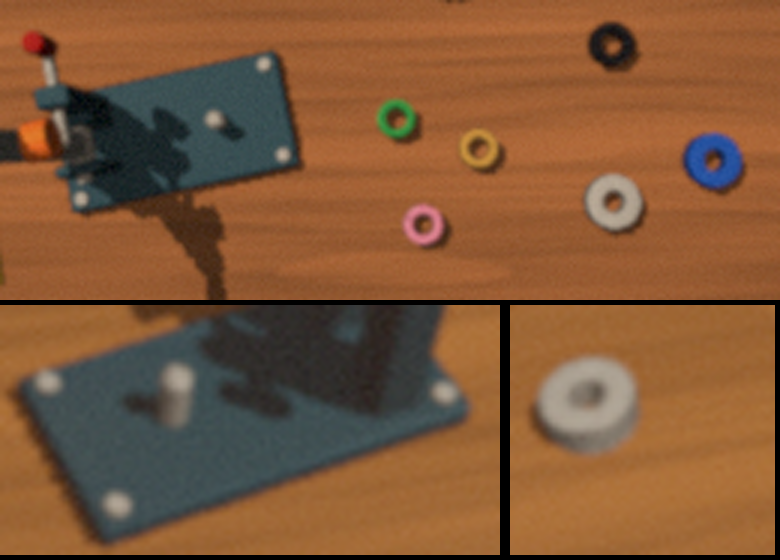

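```bash
python3 - <<'E'
from h import *
from scipy.optimize import least_squares
a=old('scene');b=old('top')
T=lambda U,V:((U+.5)/3-.5+136,(V+.5)/3-.5+170)
S=lambda U,V:((U+.5)/5-.5+275,(V-305+.5)/5-.5+195)
S2=lambda U,V:((U-510+.5)/5-.5+153,(V-305+.5)/5-.5+195)
obs=[(b,T(275,54),(-.065,-.055,.016)),(b,T(299,164),(-.065,.055,.016)),(b,T(72,212),(.15,.055,.016)),(b,T(214,120),(0,0,.05)),
(b,T(35,42),(.109,-.075,.195)),
(a,S(22,383),(-.065,.055,.016)),(a,S(105,539),(-.065,-.055,.016)),(a,S(467,412),(.15,-.055,.016)),(a,S(179,374),(0,0,.05))]
def W(q,p): c,s=np.cos(q[2]),np.sin(q[2]); return np.array([q[0]+c*p[0]-s*p[1],q[1]+s*p[0]+c*p[1],p[2]])
f=lambda q:np.concatenate([pix(c,W(q,p))-uv for c,uv,p in obs])
r=least_squares(f,[.55,.1,1.5]); print(r.x[:2],np.degrees(r.x[2])); print(r.fun.reshape(-1,2).round(2))
q=r.x
for n,p in dict(knob=(.109,-.075,.182),handle=(.115+.19*np.sin(.18),.055,.272),hinge=(.115,0,.085)).items(): print(n,W(q,p).round(4))
for n,uv,z in [('steel',(614,201),.022),('brass',(479,149),.02),('green',(397,118),.02),('pink',(424,225),.02),('black',(612,46),.018),('blue',(714,161),.022)]: print(n,ray(b,*T(*uv),z).round(4))
print('steel scene',ray(a,*S2(589,396),.022).round(4))
print('post top',ray(b,*T(214,120),.05),'scene',ray(a,*S(179,374),.05))
# brass scene auto
im=a['frame'].astype(int); 
E
```

```text
[0.53402299 0.07437018] 100.66554287480776
[[ 0.11 -2.22]
 [-0.01 -0.34]
 [-0.44 -0.25]
 [-0.16 -0.91]
 [-0.75 -0.04]
 [-1.67 -1.72]
 [-0.93 -1.14]
 [ 1.59 -1.07]
 [-0.85 -0.27]]
knob [0.5876 0.1954 0.182 ]
handle [0.4524 0.2106 0.272 ]
hinge [0.5127 0.1874 0.085 ]
steel [ 0.451  -0.2876  0.022 ]
brass [ 0.5012 -0.166   0.02  ]
green [ 0.5314 -0.0912  0.02  ]
pink [ 0.4329 -0.1135  0.02  ]
black [ 0.594  -0.2927  0.018 ]
blue [ 0.4854 -0.3807  0.022 ]
steel scene [ 0.4553 -0.2848  0.022 ]
post top [0.5315664  0.07395172 0.05      ] scene [0.53530731 0.07623739 0.05      ]
```

```bash
cat >> h.py <<'E'
YAW=100.67; SIGN=1
def tgt(yaw):
    z=np.array([np.cos(np.radians(yaw)),np.sin(np.radians(yaw)),0]); x=np.array([0,0,-1.])
    return R.from_matrix(np.c_[x,np.cross(z,x),z])
def to(p,yaw=None):
    s=env.read_state(); A=R.from_euler('xyz',s['eef_rot'],degrees=True)
    d=A.inv().apply(np.array(p)-s['eef_pos'])*100
    r=(A.inv()*tgt(yaw)).as_rotvec() if yaw is not None else None
    print('pos',np.round(s['eef_pos'],4),'t',round(s['time_s'],2),'d cm',d.round(2),'r',None if r is None else r.round(3),'dist',np.linalg.norm(d).round(1),'F',np.round(s['ft_force'],1),'op',round(s['opening'],4))
E
python3 - <<'E'
from h import *
s=env.read_state(); print(R.from_euler('xyz',s['eef_rot'],degrees=True).as_matrix().round(3))
for y in (YAW,YAW-180): to([.453,-.286,.15],y)
E
```

```text
[[-0.001  0.969  0.247]
 [ 0.002  0.247 -0.969]
 [-1.    -0.    -0.002]]
pos [ 0.1605 -0.629   0.23  ] t 0.1 d cm [  8.06  36.83 -25.98] r [-3.078 -0.    -0.004] dist 45.8 F [ 0.4 -0.5 -0. ] op 0.0858
pos [ 0.1605 -0.629   0.23  ] t 0.1 d cm [  8.06  36.83 -25.98] r [ 0.064 -0.002  0.   ] dist 45.8 F [ 0.4 -0.5 -0. ] op 0.0858
```

Request:
arm_command([
  {"x": 0, "y": 5, "z": -3.5},
  {"x": 0, "y": 10, "z": -7, "rx": 0.06},
  {"x": 0, "y": 15, "z": -10.5, "rx": 0.06},
  {"x": 0, "y": 20, "z": -14, "rx": 0.06},
  {"x": 0, "y": 25, "z": -17.5, "rx": 0.06},
], gripper=0.6)

```text
$.deltas[0]: bad value
```

```bash
python3 - <<'E'
from h import *
to([.453,-.286,.15],YAW-180)
E
```

```text
pos [ 0.1605 -0.629   0.23  ] t 0.1 d cm [  8.06  36.83 -25.98] r [ 0.064 -0.002  0.   ] dist 45.8 F [ 0.4 -0.5 -0. ] op 0.0858
```

Request:
arm_command([
  {"x": 0, "y": 5, "z": -3.5, "rx": 0, "ry": 0, "rz": 0},
  {"x": 0, "y": 10, "z": -7, "rx": 0.06, "ry": 0, "rz": 0},
  {"x": 0, "y": 15, "z": -10.5, "rx": 0.06, "ry": 0, "rz": 0},
  {"x": 0, "y": 20, "z": -14, "rx": 0.06, "ry": 0, "rz": 0},
  {"x": 0, "y": 25, "z": -17.5, "rx": 0.06, "ry": 0, "rz": 0},
], gripper=0.6)

```text
time_s: 0.72
eef_pos: [0.3602, -0.3957, 0.23]
eef_rot: [-168.1, 89.8, 112.7]
ft_force: [1.0, -1.2, -0.5]
opening: 0.0684
```

```bash
python3 - <<'E'
from h import *
to([.453,-.286,.15],YAW-180)
E
```

```text
pos [ 0.3602 -0.3957  0.23  ] t 0.72 d cm [ 8.02 11.19 -9.  ] r [ 0.004 -0.003  0.001] dist 16.4 F [ 1.  -1.2 -0.5] op 0.0684
```

Request:
arm_command([
  {"x": 3, "y": 4, "z": -3, "rx": 0, "ry": 0, "rz": 0},
  {"x": 6, "y": 8, "z": -6.5, "rx": 0, "ry": 0, "rz": 0},
  {"x": 8, "y": 11.2, "z": -9, "rx": 0, "ry": 0, "rz": 0},
  {"x": 8, "y": 11.2, "z": -9, "rx": 0, "ry": 0, "rz": 0},
])

```text
time_s: 1.23
eef_pos: [0.4543, -0.2804, 0.1478]
eef_rot: [-161.4, 89.5, 120.0]
ft_force: [-0.4, -0.3, -0.6]
opening: 0.0684
```

```bash
python3 - <<'E'
from h import *
c=cam('wrist'); cv2.imwrite('pics/w1.png',cv2.resize(c['frame'][:,:,::-1],(800,600),interpolation=cv2.INTER_CUBIC))
to([.453,-.286,.15],YAW-180)
print(-c['R'].T@c['t'],c['f'],c['R'][2],pix(c,[.453,-.286,.022])*800/512)
E
```

```text
pos [ 0.4533 -0.2836  0.1488] t 1.27 d cm [-0.12 -0.08  0.23] r [ 0.008 -0.005  0.003] dist 0.3 F [-0.2 -0.5 -0.2] op 0.0683
[ 0.53754787 -0.26406048  0.29044205] 330.82278513781256 [-0.32454082 -0.05885202 -0.94403903] [410.46723362 278.85416042]
```

View pics/w1.png

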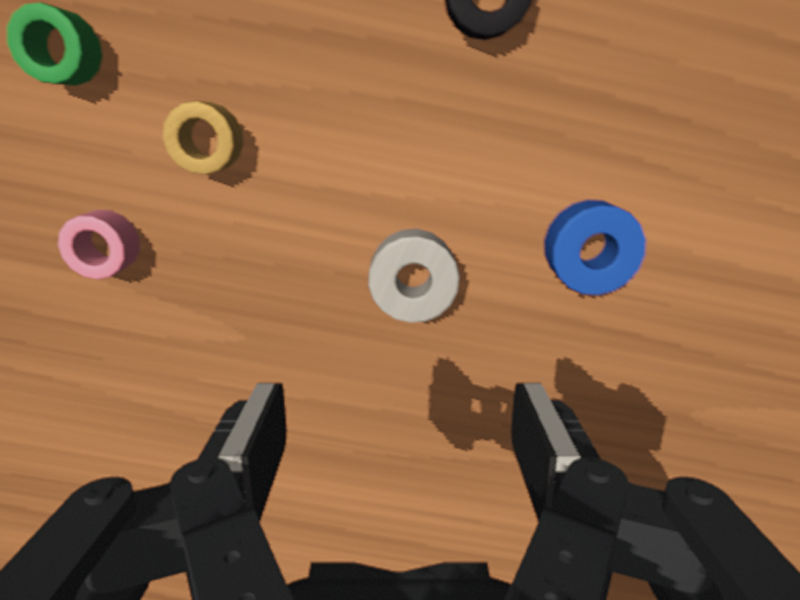

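```bash
python3 - <<'E'
from h import *
c=old('wrist'); k=512/800
for n,uv,z in [('steel',(414,279.5),.022),('brass',(200,137.5),.02)]: print(n,ray(c,(uv[0]+.5)*k-.5,(uv[1]+.5)*k-.5,z))
s=env.read_state();A=R.from_euler('xyz',s['eef_rot'],degrees=True); p=np.array(s['eef_pos'])
for x in (0,-.005): print(pix(c,p+A.apply([x,0,0]))/k)
for z in (.034,-.034): print(pix(c,p+A.apply([-.006,.011,z]))/k)
E
```

```text
steel [ 0.45314944 -0.2877821   0.022     ]
brass [ 0.50457392 -0.16682148  0.02      ]
[409.24826055 401.51636379]
[409.54939637 410.23196857]
[524.98928709 380.30325276]
[295.0943859  379.23546241]
```

```bash
python3 - <<'E'
from h import *
to([.453,-.2875,.004],YAW-180)
E
```

```text
pos [ 0.4533 -0.2836  0.1488] t 1.27 d cm [14.48 -0.07  0.46] r [ 0.008 -0.005  0.003] dist 14.5 F [-0.2 -0.5 -0.2] op 0.0683
```

Request:
arm_command([
  {"x": 5, "y": 0, "z": 0.4, "rx": 0.006, "ry": -0.005, "rz": 0.003},
  {"x": 10, "y": 0, "z": 0.4, "rx": 0.006, "ry": -0.005, "rz": 0.003},
  {"x": 13, "y": -0.1, "z": 0.45, "rx": 0.006, "ry": -0.005, "rz": 0.003},
  {"x": 14.3, "y": -0.1, "z": 0.45, "rx": 0.006, "ry": -0.005, "rz": 0.003},
  {"x": 14.4, "y": -0.1, "z": 0.45, "rx": 0.006, "ry": -0.005, "rz": 0.003},
])

```text
time_s: 1.9
eef_pos: [0.452, -0.2886, 0.0048]
eef_rot: [-79.3, 90.0, -158.6]
ft_force: [-0.3, -0.1, 0.8]
opening: 0.0682
```

```bash
python3 - <<'E'
from h import *
to([.453,-.2875,.004],YAW-180)
E
```

```text
pos [ 0.452  -0.2886  0.0048] t 1.9 d cm [ 0.08  0.12 -0.09] r [0. 0. 0.] dist 0.2 F [-0.3 -0.1  0.8] op 0.0682
```

Good. Close on the ring.

Request:
arm_command([
  {"x": 0.1, "y": 0.1, "z": 0, "rx": 0, "ry": 0, "rz": 0},
  {"x": 0.1, "y": 0.1, "z": 0, "rx": 0, "ry": 0, "rz": 0},
  {"x": 0.1, "y": 0.1, "z": 0, "rx": 0, "ry": 0, "rz": 0},
  {"x": 0.1, "y": 0.1, "z": 0, "rx": 0, "ry": 0, "rz": 0},
], gripper=-1, force=50)

```text
time_s: 2.4
eef_pos: [0.4546, -0.2894, 0.0057]
eef_rot: [39.7, 89.8, -39.6]
ft_force: [-1.1, 0.9, 7.4]
opening: 0.0477
```

```bash
python3 - <<'E'
from h import *
to([.453,-.2875,.12],YAW-180)
to([.5335,.075,.12],YAW-180)
E
```

```text
pos [ 0.4546 -0.2894  0.0057] t 2.4 d cm [-11.43  -0.09  -0.19] r [ 0.     0.003 -0.002] dist 11.4 F [-1.1  0.9  7.4] op 0.0477
pos [ 0.4546 -0.2894  0.0057] t 2.4 d cm [-11.48  14.54 -34.32] r [ 0.     0.003 -0.002] dist 39.0 F [-1.1  0.9  7.4] op 0.0477
```

Request:
arm_command([
  {"x": -3, "y": 0, "z": 0, "rx": 0, "ry": 0, "rz": 0},
  {"x": -7, "y": 1, "z": -3, "rx": 0, "ry": 0, "rz": 0},
  {"x": -10, "y": 3.5, "z": -8, "rx": 0, "ry": 0, "rz": 0},
  {"x": -11.4, "y": 6, "z": -13.5, "rx": 0, "ry": 0, "rz": 0},
  {"x": -11.4, "y": 8, "z": -19, "rx": 0, "ry": 0, "rz": 0},
])

```text
time_s: 3.02
eef_pos: [0.4997, -0.0861, 0.1216]
eef_rot: [57.9, 89.5, -21.5]
ft_force: [0.7, -0.6, -3.0]
opening: 0.0479
```

```bash
python3 - <<'E'
from h import *
to([.5335,.075,.12],YAW-180)
E
```

```text
pos [ 0.4997 -0.0861  0.1216] t 3.02 d cm [  0.13   6.3  -15.21] r [-0.     0.005 -0.007] dist 16.5 F [ 0.7 -0.6 -3. ] op 0.0479
```

Request:
arm_command([
  {"x": 0.1, "y": 2, "z": -5, "rx": 0, "ry": 0.005, "rz": -0.005},
  {"x": 0.1, "y": 4.2, "z": -10, "rx": 0, "ry": 0.005, "rz": -0.007},
  {"x": 0.1, "y": 6, "z": -14.5, "rx": 0, "ry": 0.005, "rz": -0.007},
  {"x": 0.1, "y": 6.3, "z": -15.2, "rx": 0, "ry": 0.005, "rz": -0.007},
  {"x": 0.1, "y": 6.3, "z": -15.2, "rx": 0, "ry": 0.005, "rz": -0.007},
])

```text
time_s: 3.65
eef_pos: [0.5331, 0.0751, 0.1201]
eef_rot: [-73.1, 90.0, -152.3]
ft_force: [-0.8, -0.1, -3.8]
opening: 0.0474
```

```bash
python3 - <<'E'
from h import *
c=cam('wrist'); cv2.imwrite('pics/w2.png',cv2.resize(c['frame'][:,:,::-1],(800,600),interpolation=cv2.INTER_CUBIC))
to([.5335,.075,.12],YAW-180)
E
```

```text
pos [0.533  0.0734 0.12  ] t 3.7 d cm [-0.01  0.08 -0.15] r [-0.001  0.001  0.001] dist 0.2 F [-0.2 -1.  -2.7] op 0.0474
```

View pics/w2.png

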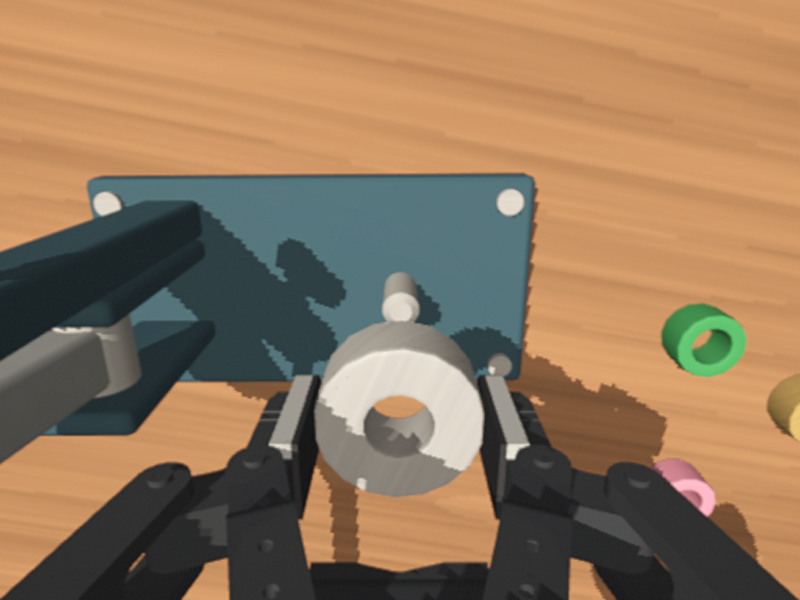

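```bash
python3 - <<'E'
from h import *
c=old('wrist'); k=.64
P=lambda u,v,z: ray(c,(u+.5)*k-.5,(v+.5)*k-.5,z)
s=env.read_state();A=R.from_euler('xyz',s['eef_rot'],degrees=True); p=np.array(s['eef_pos'])
r=P(399.5,424,.1363); q=P(401,309,.05)
print('ring',r,'post',q,'tcp',p); print('move world',q-r,'tool',A.inv().apply(q-r)*100)
# predicted px of ring centre if centred on TCP axis; and rot-type correction
pr=pix(c,[p[0],p[1],.1363])/k; print('pred',pr)
d=pr[0]-399.5
q2=P(401+d,309,.05); r2=P(399.5+d,424,.1363); print('rot-corr',A.inv().apply(q2-r2)*100, A.inv().apply(r2-p)*100)
E
```

```text
ring [0.53339182 0.07539021 0.1363    ] post [0.5352026  0.07480836 0.05      ] tcp [0.53301985 0.07338866 0.11995015]
move world [ 0.00181078 -0.00058185 -0.0863    ] tool [8.62992085 0.17512558 0.08289656]
pred [405.86499198 425.94413449]
rot-corr [8.63000889 0.17542771 0.18262814] [-1.63505857  0.07230669 -0.00712942]
```

Request:
arm_command([
  {"x": 3, "y": 0.17, "z": 0.12, "rx": 0, "ry": 0, "rz": 0},
  {"x": 6, "y": 0.17, "z": 0.12, "rx": 0, "ry": 0, "rz": 0},
  {"x": 6.8, "y": 0.17, "z": 0.12, "rx": 0, "ry": 0, "rz": 0},
  {"x": 7.3, "y": 0.17, "z": 0.12, "rx": 0, "ry": 0, "rz": 0},
  {"x": 7.5, "y": 0.17, "z": 0.12, "rx": 0, "ry": 0, "rz": 0},
])

```text
time_s: 4.32
eef_pos: [0.537, 0.0719, 0.0512]
eef_rot: [25.8, 89.8, -53.8]
ft_force: [-10.8, -1.0, 36.1]
opening: 0.0475
```

```bash
python3 - <<'E'
from h import *
c=cam('wrist'); cv2.imwrite('pics/w3.png',cv2.resize(c['frame'][180:340,150:362,::-1],None,fx=3,fy=3,interpolation=cv2.INTER_CUBIC))
to([.5348,.0743,.022],YAW-180)
E
```

```text
pos [0.5369 0.0723 0.0502] t 4.38 d cm [ 2.82 -0.17 -0.24] r [-0.004  0.002 -0.002] dist 2.8 F [-2.3  3.8 -0.4] op 0.0474
```

View pics/w3.png

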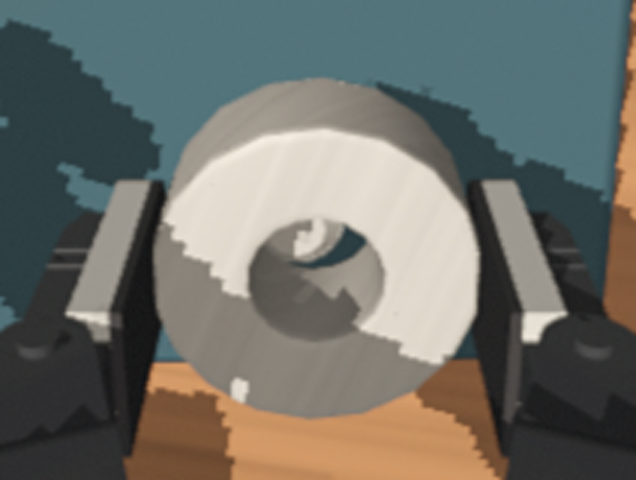

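Request:
arm_command([
  {"x": 0.4, "y": 0.03, "z": -0.15, "rx": 0, "ry": 0, "rz": 0},
  {"x": 1.0, "y": 0.03, "z": -0.15, "rx": 0, "ry": 0, "rz": 0},
  {"x": 1.6, "y": 0.03, "z": -0.15, "rx": 0, "ry": 0, "rz": 0},
  {"x": 2.1, "y": 0.03, "z": -0.15, "rx": 0, "ry": 0, "rz": 0},
])

```text
time_s: 4.88
eef_pos: [0.5362, 0.0733, 0.028]
eef_rot: [2.9, 89.9, -76.7]
ft_force: [-2.2, 2.5, 0.4]
opening: 0.0477
```

```bash
python3 - <<'E'
from h import *
to([.5348,.0743,.022],YAW-180)
E
```

```text
pos [0.5362 0.0733 0.028 ] t 4.88 d cm [ 0.6  -0.12 -0.12] r [-0.004  0.002 -0.   ] dist 0.6 F [-2.2  2.5  0.4] op 0.0477
```

Request:
arm_command([
  {"x": 0.3, "y": 0, "z": -0.03, "rx": 0, "ry": 0, "rz": 0},
  {"x": 0.6, "y": 0, "z": -0.03, "rx": 0, "ry": 0, "rz": 0},
  {"x": 0.7, "y": 0, "z": -0.03, "rx": 0, "ry": 0, "rz": 0},
  {"x": 0.75, "y": 0, "z": -0.03, "rx": 0, "ry": 0, "rz": 0},
])

```text
time_s: 5.38
eef_pos: [0.536, 0.0732, 0.0216]
eef_rot: [-25.1, 89.8, -104.7]
ft_force: [-5.8, 0.2, 10.5]
opening: 0.0479
```

```bash
python3 - <<'E'
from h import *
to([.5348,.0743,.022],YAW-180)
E
```

```text
pos [0.536  0.0732 0.0216] t 5.38 d cm [-0.04 -0.1  -0.13] r [-0.004  0.003  0.001] dist 0.2 F [-5.8  0.2 10.5] op 0.0479
```

Request:
arm_command([
  {"x": 0, "y": 0, "z": 0, "rx": 0, "ry": 0, "rz": 0},
  {"x": 0, "y": 0, "z": 0, "rx": 0, "ry": 0, "rz": 0},
  {"x": -4, "y": 0, "z": 0, "rx": 0, "ry": 0, "rz": 0},
  {"x": -9, "y": 0, "z": 0, "rx": 0, "ry": 0, "rz": 0},
  {"x": -10, "y": 0, "z": 3, "rx": 0, "ry": 0, "rz": 0},
], gripper=0.45)

```text
time_s: 6.0
eef_pos: [0.5451, 0.0472, 0.1261]
eef_rot: [74.3, 89.5, -4.9]
ft_force: [0.9, 0.2, 0.1]
opening: 0.0619
```

```bash
python3 - <<'E'
from h import *
to([.505,-.167,.11],YAW-180)
c=cam('scene'); cv2.imwrite('pics/s2.png',cv2.resize(c['frame'][150:280,260:400,::-1],None,fx=4,fy=4,interpolation=cv2.INTER_CUBIC))
E
```

```text
pos [0.5451 0.0472 0.1261] t 6.0 d cm [ 1.59 -7.95 20.3 ] r [ 0.001  0.002 -0.008] dist 21.9 F [0.9 0.2 0.1] op 0.0619
```

View pics/s2.png

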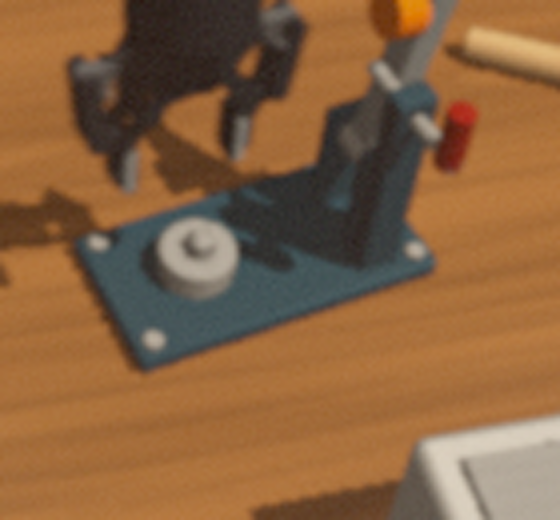

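Steel ring (195,258) is flat on the base and the post sticks out of it at (200,243). Next, the brass ring.

Request:
arm_command([
  {"x": 0.5, "y": -2, "z": 5.5, "rx": 0, "ry": 0, "rz": 0},
  {"x": 1.2, "y": -4.5, "z": 11, "rx": 0, "ry": 0, "rz": 0},
  {"x": 1.6, "y": -6.5, "z": 16.5, "rx": 0, "ry": 0, "rz": -0.005},
  {"x": 1.6, "y": -8, "z": 20.3, "rx": 0, "ry": 0, "rz": -0.008},
  {"x": 1.6, "y": -8, "z": 20.3, "rx": 0, "ry": 0, "rz": -0.008},
])

```text
time_s: 6.68
eef_pos: [0.5016, -0.1814, 0.1104]
eef_rot: [-13.5, 89.4, -93.9]
ft_force: [0.8, 0.8, 0.4]
opening: 0.0616
```

```bash
python3 - <<'E'
from h import *
to([.505,-.167,.007],YAW-180)
c=cam('wrist'); cv2.imwrite('pics/w4.png',cv2.resize(c['frame'][60:340,60:452,::-1],None,fx=2,fy=2,interpolation=cv2.INTER_CUBIC))
E
```

```text
pos [ 0.5016 -0.1814  0.1104] t 6.67 d cm [10.32  0.6  -1.48] r [-0.018  0.01   0.003] dist 10.4 F [0.8 0.8 0.4] op 0.0616
```

View pics/w4.png

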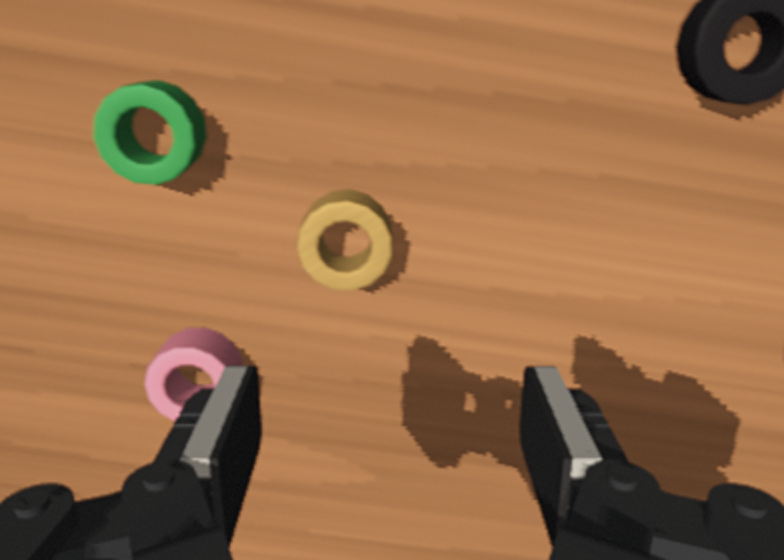

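```bash
python3 - <<'E'
from h import *
c=old('wrist'); print(ray(c,(345.5/2)-.5+60,245.5/2-.5+60,.02), ray(c,(345.5/2)-.5+60+6,245.5/2-.5+60,.02))
to([.505,-.167,.007],YAW-180)
E
```

```text
[ 0.5050593  -0.16437565  0.02      ] [ 0.50578932 -0.16876979  0.02      ]
pos [ 0.5026 -0.1781  0.1105] t 6.72 d cm [10.34  0.44 -1.14] r [-0.014  0.009  0.002] dist 10.4 F [0.  0.2 1. ] op 0.0619
```

Request:
arm_command([
  {"x": 2, "y": 0.35, "z": -1, "rx": -0.01, "ry": 0.008, "rz": 0},
  {"x": 4, "y": 0.35, "z": -1, "rx": -0.01, "ry": 0.008, "rz": 0},
  {"x": 6, "y": 0.35, "z": -1, "rx": -0.01, "ry": 0.008, "rz": 0},
  {"x": 7, "y": 0.35, "z": -1, "rx": -0.01, "ry": 0.008, "rz": 0},
  {"x": 7, "y": 0.35, "z": -1, "rx": -0.01, "ry": 0.008, "rz": 0},
])

```text
time_s: 7.35
eef_pos: [0.5041, -0.1669, 0.0397]
eef_rot: [-100.7, 89.8, 179.9]
ft_force: [-0.5, -0.6, 0.3]
opening: 0.0619
```

```bash
python3 - <<'E'
from h import *
to([.505,-.167,.007],YAW-180)
E
```

```text
pos [ 0.5041 -0.1669  0.0397] t 7.35 d cm [3.27 0.1  0.02] r [-0.002 -0.001  0.003] dist 3.3 F [-0.5 -0.6  0.3] op 0.0619
```

Request:
arm_command([
  {"x": 1.2, "y": 0.1, "z": 0, "rx": 0, "ry": 0, "rz": 0.003},
  {"x": 2.4, "y": 0.1, "z": 0, "rx": 0, "ry": 0, "rz": 0.003},
  {"x": 3.2, "y": 0.1, "z": 0, "rx": 0, "ry": 0, "rz": 0.003},
  {"x": 3.25, "y": 0.1, "z": 0, "rx": 0, "ry": 0, "rz": 0.003},
])

```text
time_s: 7.85
eef_pos: [0.5041, -0.1666, 0.0063]
eef_rot: [-134.3, 89.9, 146.3]
ft_force: [0.4, 0.9, 0.3]
opening: 0.0617
```

Request:
arm_command([
  {"x": 0, "y": 0, "z": 0, "rx": 0, "ry": 0, "rz": 0},
  {"x": 0, "y": 0, "z": 0, "rx": 0, "ry": 0, "rz": 0},
  {"x": 0, "y": 0, "z": 0, "rx": 0, "ry": 0, "rz": 0},
  {"x": 0, "y": 0, "z": 0, "rx": 0, "ry": 0, "rz": 0},
], gripper=-1, force=40)

```text
time_s: 8.35
eef_pos: [0.5044, -0.1667, 0.0068]
eef_rot: [-139.9, 89.9, 140.7]
ft_force: [-0.7, 0.3, 3.4]
opening: 0.0346
```

```bash
python3 - <<'E'
from h import *
to([.536,.0732,.12],YAW-180)
E
```

```text
pos [ 0.5044 -0.1667  0.0068] t 8.35 d cm [-11.31   7.48 -23.02] r [-0.002 -0.001  0.001] dist 26.7 F [-0.7  0.3  3.4] op 0.0346
```

Request:
arm_command([
  {"x": -4, "y": 0, "z": 0, "rx": 0, "ry": 0, "rz": 0},
  {"x": -8, "y": 1, "z": -4, "rx": 0, "ry": 0, "rz": 0},
  {"x": -11.3, "y": 2.8, "z": -9, "rx": 0, "ry": 0, "rz": 0},
  {"x": -11.3, "y": 4.6, "z": -14.5, "rx": 0, "ry": 0, "rz": 0},
  {"x": -11.3, "y": 6, "z": -18.5, "rx": 0, "ry": 0, "rz": 0},
])

```text
time_s: 8.98
eef_pos: [0.53, 0.0291, 0.1206]
eef_rot: [144.9, 89.9, 65.6]
ft_force: [0.2, -0.5, -1.6]
opening: 0.0344
```

```bash
python3 - <<'E'
from h import *
to([.535,.0735,.11],YAW-180)
E
```

```text
pos [0.53   0.0291 0.1206] t 8.97 d cm [ 1.07  1.32 -4.27] r [ 0.    -0.001 -0.001] dist 4.6 F [ 0.2 -0.5 -1.6] op 0.0344
```

Request:
arm_command([
  {"x": 0, "y": 0.8, "z": -2.5, "rx": 0, "ry": 0, "rz": 0},
  {"x": 0.5, "y": 1.3, "z": -4.1, "rx": 0, "ry": 0, "rz": 0},
  {"x": 1, "y": 1.3, "z": -4.3, "rx": 0, "ry": 0, "rz": 0},
  {"x": 1, "y": 1.3, "z": -4.3, "rx": 0, "ry": 0, "rz": 0},
  {"x": 1, "y": 1.3, "z": -4.3, "rx": 0, "ry": 0, "rz": 0},
])

```text
time_s: 9.6
eef_pos: [0.5347, 0.0717, 0.1103]
eef_rot: [172.4, 90.0, 92.9]
ft_force: [-0.5, -0.6, -0.7]
opening: 0.0344
```

```bash
python3 - <<'E'
from h import *
c=cam('wrist'); cv2.imwrite('pics/w5.png',cv2.resize(c['frame'][150:340,120:392,::-1],None,fx=2.5,fy=2.5,interpolation=cv2.INTER_CUBIC))
to([.535,.0735,.11],YAW-180)
E
```

```text
pos [0.5348 0.0719 0.1105] t 9.65 d cm [ 0.05  0.04 -0.15] r [-0.002 -0.001 -0.001] dist 0.2 F [ 0.7  0.3 -0.3] op 0.0343
```

View pics/w5.png

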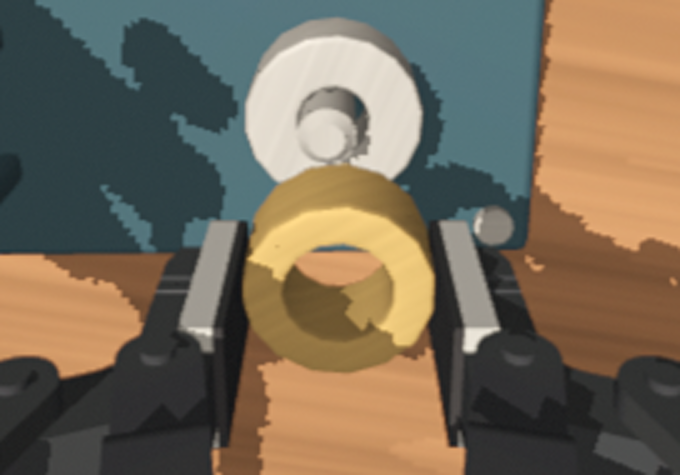

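```bash
python3 - <<'E'
from h import *
c=old('wrist')
P=lambda u,v,z: ray(c,(u+.5)/2.5-.5+120,(v+.5)/2.5-.5+150,z)
s=env.read_state();A=R.from_euler('xyz',s['eef_rot'],degrees=True); p=np.array(s['eef_pos'])
r=P(339,291,.1237); q=P(328,132,.05)
print('ring',r,'post',q,'tcp',p,A.inv().apply(q-r)*100)
d=pix(c,[p[0],p[1],.1237])[0]*2.5-(339+.5+(119.5)*2.5); print(d)
print('rot-corr',A.inv().apply(P(328+d,132,.05)-P(339+d,291,.1237))*100)
E
```

```text
ring [0.53574972 0.07218678 0.1237    ] post [0.5364102  0.07514658 0.05      ] tcp [0.53483383 0.07194216 0.11050564] [ 7.37025305  0.11475918 -0.27398353]
0.40139221300614736
rot-corr [ 7.37025079  0.11475957 -0.27062264]
```

Request:
arm_command([
  {"x": 2, "y": 0.1, "z": -0.25, "rx": 0, "ry": 0, "rz": 0},
  {"x": 4.2, "y": 0.1, "z": -0.25, "rx": 0, "ry": 0, "rz": 0},
  {"x": 4.8, "y": 0.1, "z": -0.25, "rx": 0, "ry": 0, "rz": 0},
  {"x": 5.1, "y": 0.1, "z": -0.25, "rx": 0, "ry": 0, "rz": 0},
  {"x": 5.4, "y": 0.1, "z": -0.25, "rx": 0, "ry": 0, "rz": 0},
])

```text
time_s: 10.28
eef_pos: [0.5361, 0.0748, 0.0568]
eef_rot: [109.2, 89.9, 29.7]
ft_force: [0.4, 0.3, -0.4]
opening: 0.0345
```

Request:
arm_command([
  {"x": 0.3, "y": 0, "z": 0, "rx": 0, "ry": 0, "rz": 0},
  {"x": 0.5, "y": 0, "z": 0, "rx": 0, "ry": 0, "rz": 0},
  {"x": 0.7, "y": 0, "z": 0, "rx": 0, "ry": 0, "rz": 0},
  {"x": 0.8, "y": 0, "z": 0, "rx": 0, "ry": 0, "rz": 0},
])

```text
time_s: 10.78
eef_pos: [0.5359, 0.0747, 0.0486]
eef_rot: [111.8, 89.9, 32.4]
ft_force: [-0.7, -0.2, -0.9]
opening: 0.0344
```

```bash
python3 - <<'E'
from h import *
to([.536,.0735,.0448],YAW-180)
E
```

```text
pos [0.5359 0.0747 0.0486] t 10.78 d cm [ 0.38 -0.01  0.12] r [-0.002 -0.001 -0.002] dist 0.4 F [-0.7 -0.2 -0.9] op 0.0344
```

Threaded with no contact force. Now the last few millimetres.

Request:
arm_command([
  {"x": 0.2, "y": 0, "z": 0, "rx": 0, "ry": 0, "rz": 0},
  {"x": 0.4, "y": 0, "z": 0, "rx": 0, "ry": 0, "rz": 0},
  {"x": 0.5, "y": 0, "z": 0, "rx": 0, "ry": 0, "rz": 0},
  {"x": 0.5, "y": 0, "z": 0, "rx": 0, "ry": 0, "rz": 0},
])

```text
time_s: 11.28
eef_pos: [0.5359, 0.0747, 0.0447]
eef_rot: [91.3, 89.9, 11.8]
ft_force: [-2.9, -0.5, 8.5]
opening: 0.0343
```

Request:
arm_command([
  {"x": 0, "y": 0, "z": 0, "rx": 0, "ry": 0, "rz": 0},
  {"x": 0, "y": 0, "z": 0, "rx": 0, "ry": 0, "rz": 0},
  {"x": -4, "y": 0, "z": 0, "rx": 0, "ry": 0, "rz": 0},
  {"x": -9, "y": 0, "z": 0, "rx": 0, "ry": 0, "rz": 0},
  {"x": -14, "y": 0, "z": 0, "rx": 0, "ry": 0, "rz": 0},
], gripper=0.2)

```text
time_s: 11.9
eef_pos: [0.5356, 0.0745, 0.1858]
eef_rot: [107.0, 90.0, 27.5]
ft_force: [0.2, -0.5, -0.1]
opening: 0.0511
```

```bash
python3 - <<'E'
from h import *
c=cam('scene'); cv2.imwrite('pics/s3.png',cv2.resize(c['frame'][90:270,240:400,::-1],None,fx=3.3,fy=3.3,interpolation=cv2.INTER_CUBIC))
q=[.536,.0745,np.radians(YAW)]
def W(p): c,s=np.cos(q[2]),np.sin(q[2]); return [q[0]+c*p[0]-s*p[1],q[1]+s*p[0]+c*p[1],p[2]]
print('knob',W((.109,-.075,.182)),'handle',W((.115+.19*np.sin(.18),.055,.272)))
to(W((.109,-.075,.26)),YAW-180)
E
```

```text
knob [np.float64(0.5895216623832663), np.float64(0.1955017836882236), 0.182] handle [np.float64(0.45436040273229766), np.float64(0.21075575528868193), 0.272]
pos [0.5407 0.0757 0.1936] t 11.95 d cm [ -6.55   7.08 -10.88] r [-0.003  0.001 -0.014] dist 14.5 F [1.9 0.4 3.8] op 0.051
```

View pics/s3.png

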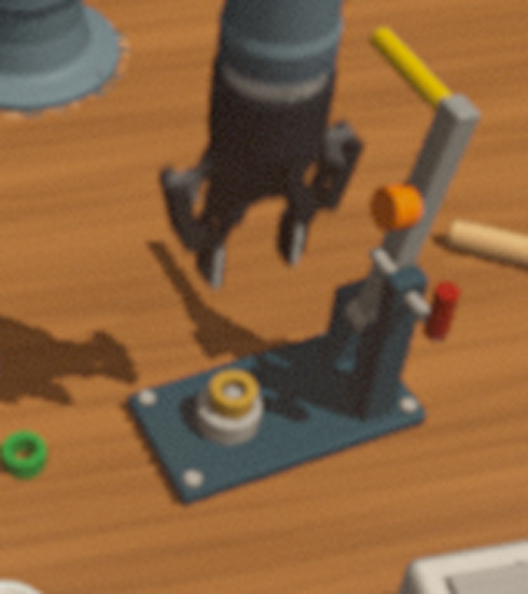

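Request:
arm_command([
  {"x": -3, "y": 3, "z": 0, "rx": 0, "ry": 0, "rz": -0.01},
  {"x": -6.5, "y": 7, "z": -2, "rx": 0, "ry": 0, "rz": -0.012},
  {"x": -6.5, "y": 7.1, "z": -7, "rx": 0, "ry": 0, "rz": -0.012},
  {"x": -6.5, "y": 7.1, "z": -10.9, "rx": 0, "ry": 0, "rz": -0.012},
  {"x": -6.5, "y": 7.1, "z": -10.9, "rx": 0, "ry": 0, "rz": -0.012},
])

```text
time_s: 12.58
eef_pos: [0.5877, 0.2019, 0.2592]
eef_rot: [147.0, 89.8, 68.1]
ft_force: [-0.7, 0.0, 0.5]
opening: 0.0514
```

Request:
arm_command([
  {"x": 0, "y": 0, "z": 0, "rx": 0, "ry": 0, "rz": 0},
  {"x": 0, "y": 0, "z": 0, "rx": 0, "ry": 0, "rz": 0},
])

```text
time_s: 12.82
eef_pos: [0.5879, 0.2007, 0.2588]
eef_rot: [149.0, 89.9, 69.9]
ft_force: [-0.5, 0.4, 0.3]
opening: 0.0513
```

```bash
python3 - <<'E'
from h import *
c=cam('wrist'); cv2.imwrite('pics/w6.png',cv2.resize(c['frame'][60:384,80:452,::-1],None,fx=1.8,fy=1.8,interpolation=cv2.INTER_CUBIC))
to([.5895,.1955,.17],YAW-180); print(((pix(c,[.5895,.1955,.195])-[80,60])*1.8))
E
```

```text
pos [0.5881 0.2003 0.259 ] t 12.88 d cm [8.9  0.03 0.51] r [ 0.004 -0.002 -0.001] dist 8.9 F [0.6 0.4 0. ] op 0.0512
[330.58382521 257.60652679]
```

View pics/w6.png

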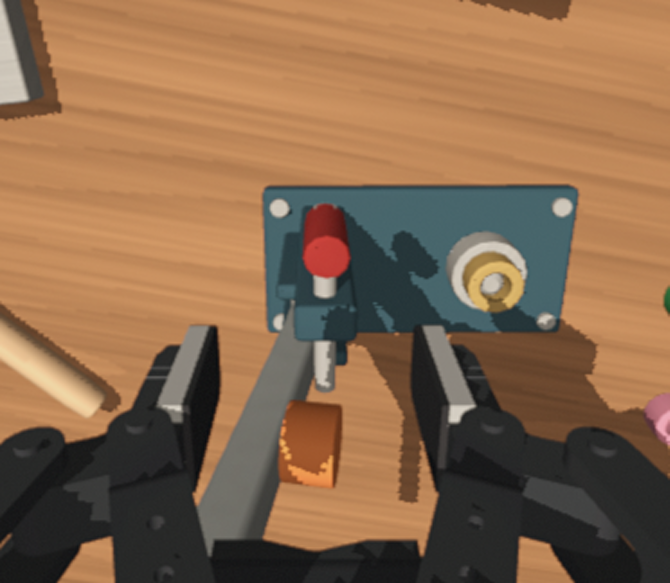

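Request:
arm_command([
  {"x": 3, "y": 0.05, "z": 0.5, "rx": 0.004, "ry": 0, "rz": 0},
  {"x": 6, "y": 0.05, "z": 0.5, "rx": 0.004, "ry": 0, "rz": 0},
  {"x": 8, "y": 0.05, "z": 0.5, "rx": 0.004, "ry": 0, "rz": 0},
  {"x": 8.9, "y": 0.05, "z": 0.5, "rx": 0.004, "ry": 0, "rz": 0},
  {"x": 8.9, "y": 0.05, "z": 0.5, "rx": 0.004, "ry": 0, "rz": 0},
])

```text
time_s: 13.5
eef_pos: [0.5896, 0.1955, 0.1697]
eef_rot: [157.4, 89.9, 78.1]
ft_force: [-0.0, 0.8, 0.4]
opening: 0.0511
```

Request:
arm_command([
  {"x": 0, "y": 0, "z": 0, "rx": 0, "ry": 0, "rz": 0},
  {"x": 0, "y": 0, "z": 0, "rx": 0, "ry": 0, "rz": 0},
  {"x": 0, "y": 0, "z": 0, "rx": 0, "ry": 0, "rz": 0},
  {"x": 0, "y": 0, "z": 0, "rx": 0, "ry": 0, "rz": 0},
], gripper=-1, force=25)

```text
time_s: 14.0
eef_pos: [0.5903, 0.197, 0.1712]
eef_rot: [132.1, 89.7, 52.8]
ft_force: [-0.7, 2.5, 4.7]
opening: 0.0169
```

Request:
arm_command([
  {"x": 0, "y": 0.8, "z": 0, "rx": 0, "ry": 0, "rz": 0},
  {"x": 0, "y": 1.6, "z": 0, "rx": 0, "ry": 0, "rz": 0},
  {"x": 0, "y": 2.4, "z": 0, "rx": 0, "ry": 0, "rz": 0},
  {"x": 0, "y": 3.2, "z": 0, "rx": 0, "ry": 0, "rz": 0},
  {"x": 0, "y": 3.7, "z": 0, "rx": 0, "ry": 0, "rz": 0},
])

```text
time_s: 14.62
eef_pos: [0.6221, 0.2033, 0.1711]
eef_rot: [-100.6, 89.4, -179.9]
ft_force: [-17.0, -3.1, 14.2]
opening: 0.0173
```

Request:
arm_command([
  {"x": 0, "y": 0.4, "z": 0, "rx": 0, "ry": 0, "rz": 0},
  {"x": 0, "y": 0.6, "z": 0, "rx": 0, "ry": 0, "rz": 0},
  {"x": 0, "y": 0.6, "z": 0, "rx": 0, "ry": 0, "rz": 0},
])

```text
time_s: 15.0
eef_pos: [0.622, 0.2033, 0.171]
eef_rot: [-87.9, 88.6, -167.1]
ft_force: [-16.4, -3.5, 14.8]
opening: 0.0167
```

```bash
python3 - <<'E'
from h import *
a=np.array([-np.sin(np.radians(YAW)),np.cos(np.radians(YAW)),0])
s=env.read_state(); print(-(np.array(s['eef_pos'])-[.5903,.197,.1712])@a, s['ft_force'],s['opening'])
E
```

```text
0.03227802245449674 [-16.39010378  -3.49413271  14.76013741] 0.016670329093784582
```

Request:
arm_command([
  {"x": 0, "y": 0, "z": 0, "rx": 0, "ry": 0, "rz": 0},
  {"x": 0, "y": 0, "z": 0, "rx": 0, "ry": 0, "rz": 0},
  {"x": 0, "y": 0, "z": 0, "rx": 0, "ry": 0, "rz": 0},
  {"x": -4, "y": 0, "z": 0, "rx": 0, "ry": 0, "rz": 0},
  {"x": -9, "y": 0, "z": 0, "rx": 0, "ry": 0, "rz": 0},
], gripper=0.2)

```text
time_s: 15.62
eef_pos: [0.6238, 0.2028, 0.2599]
eef_rot: [-86.7, 88.4, -166.0]
ft_force: [0.7, -0.4, -0.2]
opening: 0.0509
```

```bash
python3 - <<'E'
from h import *
def red(c):
    f=c['frame'].astype(int); m=((f[...,0]>90)&(f[...,1]<50)&(f[...,2]<50)).astype(np.uint8)
    n,l,st,ce=cv2.connectedComponentsWithStats(m)
    return [(tuple(ce[i].round(1)),st[i,4]) for i in range(1,n) if st[i,4]>10]
def W(p): c,s=np.cos(np.radians(YAW)),np.sin(np.radians(YAW)); return [.536+c*p[0]-s*p[1],.0745+s*p[0]+c*p[1],p[2]]
o=old('top'); n=cam('wrist'); s0=old('scene')
s1=cam('scene'); t1=cam('top')
print(red(o),red(s0)); print('now wrist',red(n)); print('scene',red(s1),'top',red(t1))
for tr in (0,.022,.032,.035): print(tr,pix(s1,W((.109,-.075-tr,.182))),pix(t1,W((.109,-.075-tr,.19))))
to(W((.109,-.11,.26)),YAW-180)
E
```

```text
[((np.float64(50.9), np.float64(122.4)), np.int32(14)), ((np.float64(147.0), np.float64(183.9)), np.int32(35))] [((np.float64(373.7), np.float64(183.8)), np.int32(63)), ((np.float64(505.3), np.float64(251.8)), np.int32(96))]
now wrist [((np.float64(252.7), np.float64(187.3)), np.int32(347))]
scene [((np.float64(381.9), np.float64(193.5)), np.int32(67)), ((np.float64(505.5), np.float64(251.6)), np.int32(91))] top [((np.float64(499.0), np.float64(81.8)), np.int32(14)), ((np.float64(144.8), np.float64(170.9)), np.int32(32))]
0 [373.39807914 181.27007182] [147.15309561 183.05506787]
0.022 [378.85215589 188.00049647] [145.49142255 174.01040117]
0.032 [381.38964829 191.13180578] [144.73870713 169.91328946]
0.035 [382.15819301 192.08020321] [144.51320703 168.68586799]
pos [0.6272 0.2049 0.2655] t 15.78 d cm [ 0.56 -0.36  0.22] r [ 0.001 -0.     0.016] dist 0.7 F [-0.2  0.   0.2] op 0.0513
```

Request:
arm_command([
  {"x": 3, "y": -0.4, "z": 0.2, "rx": 0, "ry": 0, "rz": 0.016},
  {"x": 6, "y": -0.4, "z": 0.2, "rx": 0, "ry": 0, "rz": 0.02},
  {"x": 9, "y": -0.4, "z": 0.2, "rx": 0, "ry": 0, "rz": 0.02},
  {"x": 9.8, "y": -0.4, "z": 0.2, "rx": 0, "ry": 0, "rz": 0.02},
  {"x": 9.8, "y": -0.4, "z": 0.2, "rx": 0, "ry": 0, "rz": 0.02},
])

```text
time_s: 16.4
eef_pos: [0.6217, 0.2015, 0.1666]
eef_rot: [93.7, 89.9, 14.4]
ft_force: [0.5, 0.6, 0.0]
opening: 0.051
```

Request:
arm_command([
  {"x": 0, "y": 0, "z": 0, "rx": 0, "ry": 0, "rz": 0},
  {"x": 0, "y": 0, "z": 0, "rx": 0, "ry": 0, "rz": 0},
  {"x": 0, "y": 0, "z": 0, "rx": 0, "ry": 0, "rz": 0},
  {"x": 0, "y": 0, "z": 0, "rx": 0, "ry": 0, "rz": 0},
], gripper=-1, force=40)

```text
time_s: 16.9
eef_pos: [0.6225, 0.2033, 0.1683]
eef_rot: [110.4, 89.7, 31.2]
ft_force: [-1.4, 2.3, 3.9]
opening: 0.0166
```

Request:
arm_command([
  {"x": 0, "y": 0.3, "z": 0, "rx": 0, "ry": 0, "rz": 0},
  {"x": 0, "y": 0.6, "z": 0, "rx": 0, "ry": 0, "rz": 0},
  {"x": 0, "y": 0.8, "z": 0, "rx": 0, "ry": 0, "rz": 0},
  {"x": 0, "y": 0.8, "z": 0, "rx": 0, "ry": 0, "rz": 0},
])

```text
time_s: 17.4
eef_pos: [0.6227, 0.2034, 0.1682]
eef_rot: [-84.4, 89.3, -163.6]
ft_force: [-17.1, -3.7, 14.7]
opening: 0.0167
```

Request:
arm_command([
  {"x": 0, "y": 0, "z": 0, "rx": 0, "ry": 0, "rz": 0},
  {"x": 0, "y": 0, "z": 0, "rx": 0, "ry": 0, "rz": 0},
  {"x": 0, "y": 0, "z": 0, "rx": 0, "ry": 0, "rz": 0},
  {"x": -4, "y": 0, "z": 0, "rx": 0, "ry": 0, "rz": 0},
  {"x": -9, "y": 0, "z": 0, "rx": 0, "ry": 0, "rz": 0},
], gripper=0.2)

```text
time_s: 18.02
eef_pos: [0.6232, 0.2027, 0.257]
eef_rot: [-82.9, 89.0, -162.1]
ft_force: [0.4, 0.0, -0.8]
opening: 0.0514
```

```bash
cat >> h.py <<'E'
def W(p): c,s=np.cos(np.radians(YAW)),np.sin(np.radians(YAW)); return [.536+c*p[0]-s*p[1],.0745+s*p[0]+c*p[1],p[2]]
E
python3 - <<'E'
from h import *
to(W((.149,.06,.32)),YAW-180)
E
```

```text
pos [0.6232 0.2027 0.257 ] t 18.02 d cm [ -6.03 -17.04  -3.94] r [0.002 0.002 0.017] dist 18.5 F [ 0.4  0.  -0.8] op 0.0514
```

Request:
arm_command([
  {"x": -6, "y": 0, "z": -1, "rx": 0, "ry": 0, "rz": 0.017},
  {"x": -6.5, "y": -5, "z": -2, "rx": 0, "ry": 0, "rz": 0.017},
  {"x": -6.5, "y": -10, "z": -3, "rx": 0, "ry": 0, "rz": 0.017},
  {"x": -6.3, "y": -15, "z": -3.9, "rx": 0, "ry": 0, "rz": 0.017},
  {"x": -6, "y": -17, "z": -3.9, "rx": 0, "ry": 0, "rz": 0.017},
])

```text
time_s: 18.65
eef_pos: [0.4475, 0.2102, 0.32]
eef_rot: [26.9, 89.8, -52.2]
ft_force: [1.0, 0.1, 1.1]
opening: 0.0514
```

Request:
arm_command([
  {"x": 0, "y": 0, "z": 0, "rx": 0, "ry": 0, "rz": 0},
  {"x": 0, "y": 0, "z": 0, "rx": 0, "ry": 0, "rz": 0},
])

```text
time_s: 18.9
eef_pos: [0.4487, 0.2102, 0.3204]
eef_rot: [49.2, 89.8, -29.8]
ft_force: [0.8, -0.2, 1.2]
opening: 0.0511
```

```bash
python3 - <<'E'
from h import *
c=cam('wrist'); cv2.imwrite('pics/w7.png',cv2.resize(c['frame'][:,:,::-1],(800,600),interpolation=cv2.INTER_CUBIC))
f=c['frame'].astype(int); m=((f[...,0]>130)&(f[...,1]>120)&(f[...,2]<70)).astype(np.uint8)
n,l,st,ce=cv2.connectedComponentsWithStats(m); i=1+np.argmax(st[1:,4])
ys,xs=np.nonzero(l==i); print(st[i],ce[i])
for y in range(ys.min(),ys.max()+1,8):
    r=xs[ys==y]
    if len(r): print(y,r.min(),r.max())
for y in (.012,.04,.07,.1): print(y,pix(c,W((.149,y,.272))).round(1))
to(W((.149,.06,.254)),YAW-180)
E
```

```text
[246 146  24 132 433] [262.60046189 230.47806005]
146 268 269
154 268 269
162 268 269
170 268 269
178 268 269
186 268 269
194 268 269
202 267 268
210 267 268
218 267 268
226 267 268
234 267 268
242 253 268
250 255 268
258 255 260
266 254 260
274 254 259
0.012 [256.7 136.4]
0.04 [256.5 182.1]
0.07 [256.2 226.6]
0.1 [255.9 267.3]
pos [0.4489 0.2102 0.3203] t 18.95 d cm [6.63 0.03 0.03] r [ 0.004  0.002 -0.002] dist 6.6 F [-0.8 -0.1 -0.2] op 0.0512
```

Request:
arm_command([
  {"x": 2.5, "y": 0, "z": 0, "rx": 0.003, "ry": 0, "rz": 0},
  {"x": 5, "y": 0, "z": 0, "rx": 0.003, "ry": 0, "rz": 0},
  {"x": 6.3, "y": 0, "z": 0, "rx": 0.003, "ry": 0, "rz": 0},
  {"x": 6.6, "y": 0, "z": 0, "rx": 0.003, "ry": 0, "rz": 0},
  {"x": 6.6, "y": 0, "z": 0, "rx": 0.003, "ry": 0, "rz": 0},
])

```text
time_s: 19.58
eef_pos: [0.4497, 0.2104, 0.2548]
eef_rot: [62.1, 89.8, -17.1]
ft_force: [0.5, -0.8, 0.3]
opening: 0.051
```

Request:
arm_command([
  {"x": 0, "y": 0, "z": 0, "rx": 0, "ry": 0, "rz": 0},
  {"x": 0, "y": 0, "z": 0, "rx": 0, "ry": 0, "rz": 0},
  {"x": 0, "y": 0, "z": 0, "rx": 0, "ry": 0, "rz": 0},
  {"x": 0, "y": 0, "z": 0, "rx": 0, "ry": 0, "rz": 0},
], gripper=-1, force=30)

```text
time_s: 20.08
eef_pos: [0.4505, 0.2101, 0.2557]
eef_rot: [65.5, 89.7, -13.8]
ft_force: [-0.8, -1.6, 5.0]
opening: 0.0148
```

```bash
cat >> h.py <<'E'
def arc(steps):
    s=env.read_state(); c,sn=np.cos(np.radians(YAW)),np.sin(np.radians(YAW)); d=np.array(s['eef_pos'])-[.536,.0745,0]
    A=R.from_euler('xyz',s['eef_rot'],degrees=True)
    x=c*d[0]+sn*d[1]; y=-sn*d[0]+c*d[1]; z=s['eef_pos'][2]+.019
    th=.18-np.arctan2(x-.115,z-.085); print('theta',th.round(3),'r',np.hypot(x-.115,z-.085).round(4),'y',y.round(4),'F',np.round(s['ft_force'],1),'op',s['opening'],'t',s['time_s'])
    for k in steps:
        t=th+k; p=W((.115+.19*np.sin(.18-t),.06,.085+.19*np.cos(.18-t)-.019)); print(round(t,3),(A.inv().apply(np.array(p)-s['eef_pos'])*100).round(2),(A.inv()*tgt(YAW-180)).as_rotvec().round(3))
E
python3 - <<'E'
from h import *
arc([.08,.16,.24,.32,.4])
E
```

```text
theta 0.002 r 0.1928 y 0.0589 F [-0.8 -1.6  5. ] op 0.014757886677787373 t 20.075
0.082 [ 0.07 -0.11  1.55] [ 0.     0.002 -0.005]
0.162 [-0.02 -0.11  3.07] [ 0.     0.002 -0.005]
0.242 [ 0.02 -0.11  4.59] [ 0.     0.002 -0.005]
0.322 [ 0.18 -0.11  6.1 ] [ 0.     0.002 -0.005]
0.402 [ 0.46 -0.11  7.6 ] [ 0.     0.002 -0.005]
```

Request:
arm_command([
  {"x": -0.15, "y": 0, "z": 1.5, "rx": 0, "ry": 0, "rz": 0},
  {"x": -0.2, "y": 0, "z": 3.1, "rx": 0, "ry": 0, "rz": -0.003},
  {"x": -0.15, "y": 0, "z": 4.6, "rx": 0, "ry": 0, "rz": -0.005},
  {"x": 0, "y": 0, "z": 6.1, "rx": 0, "ry": 0, "rz": -0.005},
  {"x": 0.25, "y": 0, "z": 7.6, "rx": 0, "ry": 0, "rz": -0.005},
])

```text
time_s: 20.7
eef_pos: [0.4646, 0.1394, 0.2552]
eef_rot: [142.9, 89.7, 63.7]
ft_force: [-1.8, 3.8, 6.8]
opening: 0.0149
```

```bash
python3 - <<'E'
from h import *
arc([.08,.16,.24,.32,.4])
E
```

```text
theta 0.378 r 0.1929 y 0.0582 F [-1.8  3.8  6.8] op 0.014891906747263742 t 20.7
0.458 [ 0.64 -0.19  1.42] [ 0.003 -0.004 -0.003]
0.538 [ 1.11 -0.2   2.87] [ 0.003 -0.004 -0.003]
0.618 [ 1.69 -0.2   4.27] [ 0.003 -0.004 -0.003]
0.698 [ 2.39 -0.21  5.62] [ 0.003 -0.004 -0.003]
0.778 [ 3.19 -0.21  6.91] [ 0.003 -0.004 -0.003]
```

Request:
arm_command([
  {"x": 0.35, "y": 0, "z": 1.5, "rx": 0, "ry": 0, "rz": 0},
  {"x": 0.85, "y": 0, "z": 2.95, "rx": 0, "ry": -0.004, "rz": -0.003},
  {"x": 1.4, "y": 0, "z": 4.3, "rx": 0, "ry": -0.004, "rz": -0.003},
  {"x": 2.1, "y": 0, "z": 5.65, "rx": 0, "ry": -0.004, "rz": -0.003},
  {"x": 2.9, "y": 0, "z": 6.95, "rx": 0, "ry": -0.004, "rz": -0.003},
])

```text
time_s: 21.32
eef_pos: [0.4781, 0.0711, 0.2255]
eef_rot: [133.3, 89.9, 54.2]
ft_force: [-0.9, 4.6, 3.7]
opening: 0.0147
```

```bash
sed -i 's/\.019/.016/g' h.py; python3 - <<'E'
from h import *
arc([.08,.16,.24,.32,.4])
E
```

```text
theta 0.782 r 0.1899 y 0.0575 F [-0.9  4.6  3.7] op 0.01471054073869317 t 21.325
0.862 [ 0.9  -0.25  1.22] [ 0.003 -0.001 -0.001]
0.942 [ 1.91 -0.26  2.36] [ 0.003 -0.001 -0.001]
1.022 [ 3.   -0.26  3.42] [ 0.003 -0.001 -0.001]
1.102 [ 4.17 -0.26  4.39] [ 0.003 -0.001 -0.001]
1.182 [ 5.42 -0.27  5.25] [ 0.003 -0.001 -0.001]
```

Request:
arm_command([
  {"x": 0.9, "y": 0, "z": 1.2, "rx": 0, "ry": 0, "rz": 0},
  {"x": 1.9, "y": 0, "z": 2.35, "rx": 0, "ry": 0, "rz": 0},
  {"x": 3.0, "y": 0, "z": 3.4, "rx": 0, "ry": 0, "rz": 0},
  {"x": 4.15, "y": 0, "z": 4.4, "rx": 0, "ry": 0, "rz": 0},
  {"x": 5.4, "y": 0, "z": 5.25, "rx": 0, "ry": 0, "rz": 0},
])

```text
time_s: 21.95
eef_pos: [0.4883, 0.0189, 0.1706]
eef_rot: [113.6, 89.9, 34.4]
ft_force: [0.4, 2.7, 4.4]
opening: 0.0149
```

```bash
python3 - <<'E'
from h import *
arc([.08,.16,.23,.3,.36])
E
```

```text
theta 1.187 r 0.1903 y 0.0572 F [0.4 2.7 4.4] op 0.014928524039661462 t 21.95
1.267 [ 1.33 -0.29  0.74] [ 0.003 -0.001 -0.001]
1.347 [ 2.7  -0.29  1.39] [ 0.003 -0.001 -0.001]
1.417 [ 3.94 -0.3   1.87] [ 0.003 -0.001 -0.001]
1.487 [ 5.21 -0.3   2.26] [ 0.003 -0.001 -0.001]
1.547 [ 6.32 -0.3   2.53] [ 0.003 -0.001 -0.001]
```

Request:
arm_command([
  {"x": 1.3, "y": 0, "z": 0.75, "rx": 0, "ry": 0, "rz": 0},
  {"x": 2.7, "y": 0, "z": 1.4, "rx": 0, "ry": 0, "rz": 0},
  {"x": 3.95, "y": 0, "z": 1.87, "rx": 0, "ry": 0, "rz": 0},
  {"x": 5.2, "y": 0, "z": 2.25, "rx": 0, "ry": 0, "rz": 0},
  {"x": 6.2, "y": 0, "z": 2.5, "rx": 0, "ry": 0, "rz": 0},
])

```text
time_s: 22.58
eef_pos: [0.4931, -0.0057, 0.1078]
eef_rot: [122.9, 89.9, 43.8]
ft_force: [-1.3, 3.1, 4.5]
opening: 0.0145
```

```bash
python3 - <<'E'
from h import *
arc([.04,.08,.12,.16,.19])
E
```

```text
theta 1.545 r 0.1899 y 0.0571 F [-1.3  3.1  4.5] op 0.014489796944000878 t 22.575
1.585 [ 0.74 -0.3   0.15] [ 0.004 -0.001 -0.001]
1.625 [ 1.5  -0.3   0.26] [ 0.004 -0.001 -0.001]
1.665 [ 2.25 -0.3   0.34] [ 0.004 -0.001 -0.001]
1.705 [ 3.01 -0.3   0.39] [ 0.004 -0.001 -0.001]
1.735 [ 3.58 -0.3   0.41] [ 0.004 -0.001 -0.001]
```

Request:
arm_command([
  {"x": 0.7, "y": 0, "z": 0.15, "rx": 0, "ry": 0, "rz": 0},
  {"x": 1.4, "y": 0, "z": 0.25, "rx": 0, "ry": 0, "rz": 0},
  {"x": 2.0, "y": 0, "z": 0.32, "rx": 0, "ry": 0, "rz": 0},
  {"x": 2.6, "y": 0, "z": 0.36, "rx": 0, "ry": 0, "rz": 0},
  {"x": 3.0, "y": 0, "z": 0.38, "rx": 0, "ry": 0, "rz": 0},
])

```text
time_s: 23.2
eef_pos: [0.4937, -0.0094, 0.0775]
eef_rot: [120.1, 89.9, 41.0]
ft_force: [-0.1, 3.7, 4.1]
opening: 0.0148
```

```bash
python3 - <<'E'
from h import *
arc([.01,.02,.03])
E
```

```text
theta 1.706 r 0.1898 y 0.057 F [-0.1  3.7  4.1] op 0.014757426543211327 t 23.2
1.716 [ 0.19 -0.3   0.03] [ 0.004 -0.001 -0.001]
1.726 [ 0.38 -0.3   0.03] [ 0.004 -0.001 -0.001]
1.736 [ 0.57 -0.3   0.04] [ 0.004 -0.001 -0.001]
```

Request:
arm_command([
  {"x": 0.15, "y": 0, "z": 0.02, "rx": 0, "ry": 0, "rz": 0},
  {"x": 0.3, "y": 0, "z": 0.03, "rx": 0, "ry": 0, "rz": 0},
  {"x": 0.45, "y": 0, "z": 0.03, "rx": 0, "ry": 0, "rz": 0},
  {"x": 0.55, "y": 0, "z": 0.03, "rx": 0, "ry": 0, "rz": 0},
])

```text
time_s: 23.7
eef_pos: [0.4938, -0.0095, 0.0739]
eef_rot: [-83.9, 90.0, -163.0]
ft_force: [-6.0, 4.3, 20.9]
opening: 0.0145
```

```bash
python3 - <<'E'
from h import *
arc([.01])
E
```

```text
theta 1.725 r 0.1898 y 0.057 F [-6.   4.3 20.9] op 0.014492848006051256 t 23.7
1.735 [ 0.19 -0.3   0.02] [0.004 0.    0.   ]
```

Request:
arm_command([
  {"x": 0, "y": 0, "z": 0, "rx": 0, "ry": 0, "rz": 0},
  {"x": 0, "y": 0, "z": 0, "rx": 0, "ry": 0, "rz": 0},
  {"x": 0, "y": 0, "z": 0, "rx": 0, "ry": 0, "rz": 0},
  {"x": 0, "y": 0, "z": 0, "rx": 0, "ry": 0, "rz": 0},
], gripper=0.3)

```text
time_s: 24.2
eef_pos: [0.4934, -0.0101, 0.0734]
eef_rot: [-79.3, 89.9, -158.4]
ft_force: [0.4, -0.3, 0.3]
opening: 0.0556
```

Request:
arm_command([
  {"x": -2, "y": 0, "z": 0, "rx": 0, "ry": 0, "rz": 0},
  {"x": -6, "y": 0, "z": 0, "rx": 0, "ry": 0, "rz": 0},
  {"x": -11, "y": 0, "z": 0, "rx": 0, "ry": 0, "rz": 0},
  {"x": -15, "y": -1, "z": 3, "rx": 0, "ry": 0, "rz": 0},
  {"x": -16, "y": -2, "z": 8, "rx": 0, "ry": 0, "rz": 0},
])

```text
time_s: 24.82
eef_pos: [0.4914, -0.0913, 0.2371]
eef_rot: [65.6, 89.7, -13.2]
ft_force: [1.1, 0.0, 0.2]
opening: 0.0555
```

Request:
arm_command([
  {"x": 0, "y": 0, "z": 4, "rx": 0, "ry": 0, "rz": 0},
  {"x": 0, "y": 0, "z": 6, "rx": 0, "ry": 0, "rz": 0},
  {"x": 0, "y": 0, "z": 6, "rx": 0, "ry": 0, "rz": 0},
  {"x": 0, "y": 0, "z": 6, "rx": 0, "ry": 0, "rz": 0},
])

```text
time_s: 25.32
eef_pos: [0.5028, -0.1477, 0.2365]
eef_rot: [82.5, 89.8, 3.9]
ft_force: [0.4, 0.5, 0.3]
opening: 0.0556
```

```bash
python3 - <<'E'
from h import *
c=cam('scene'); t=cam('top')
a=cv2.resize(c['frame'][130:290,90:400,::-1],(775,400),interpolation=cv2.INTER_CUBIC)
b=cv2.resize(t['frame'][140:270,130:400,::-1],(415,200),interpolation=cv2.INTER_CUBIC)
im=np.zeros((600,775,3),np.uint8); im[:400]=a; im[400:,:415]=b; cv2.imwrite('pics/fin.png',im)
to([.5,0,.2])
E
```

```text
pos [ 0.503  -0.1477  0.2368] t 25.43 d cm [  3.68   2.61 -14.54] r None dist 15.2 F [-0.3  0.5 -0.4] op 0.0554
```

View pics/fin.png

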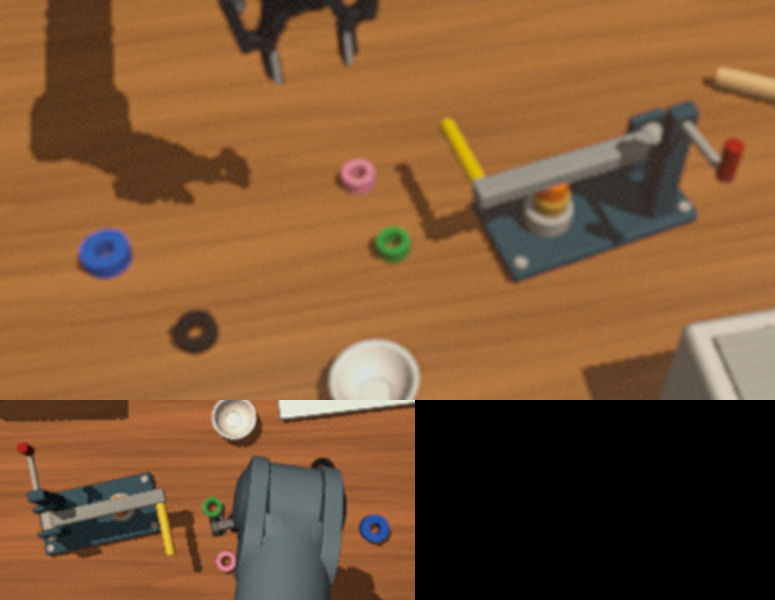

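The final view shows the arm down with its orange pad on the brass ring at (552,192). The steel ring is below it at (550,215), and the catch knob is out at (731,158). The other objects haven't moved.

```bash
python3 -c "
from cell import sign_off; print(sign_off())"
```

```text
the job is handed in; nothing more can be done
None
```

The ring press is loaded and closed, and I handed the job in at about 25 s of the 72 s allowed. The steel ring went fully home on the base, with the brass ring on top. I then pulled the red catch out and lowered the arm gently by its handle until the pad met the brass ring. After that I let go and backed the gripper clear.

**Last checks**
- **Rings:** both touched down at the heights expected for fully home. The final pictures show the pad on the brass ring, with the steel ring under it.
- **Arm:** I worked out its angle as about 1.725 rad, where contact force rose to about 21 N (target 1.72). It stayed down after release.
- **Other objects:** the black spare ring, the dish and the blue, green and pink look-alikes appear untouched.

**Disagreement:** the catch measured about 32 mm of travel by gripper and cameras, not the nominal 35 mm. I gripped it again and pulled with about 17 N. It did not move any further, so I took it to be at its stop, well past the 22 mm needed to clear the arm.

**Force spike:** the force briefly reached about 36 N as the steel ring went over the post's tip, then dropped to a few newtons.

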